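Clamp a jar and break its tight twist-off cap free

TASK

Open the glass jar of hazelnuts that stands loose between the jaws of the wooden clamp board: first brace it by swinging the clamp lever a quarter turn anticlockwise until it lies over the steel mark on the board, then unscrew the tight metal cap anticlockwise until its threads let go and lift it straight up just clear, its lower edge about 2 cm above the jar's mouth. Finish while still holding the cap there, level and centred over the mouth; put nothing down and do not let go. Leave the jar clamped, upright and down on the board, and do not disturb the other things.

Things in the scene. Friction and masses are not known exactly. Their poses are not given: they have to be found in the camera images.
- clamp_board: Fixed beech board, 170 mm in x, y -145 to +125 mm from its origin (at worktop height), deck top 20 mm up; -x faces the robot, within 0.35 rad. Fixed V jaw at +y (68 mm high over the worktop); sliding jaw on the jar's -y side (62 mm high) moves along +y 6.4 mm per rad of the lever, driven by its cam. Play round the jar at lever 0: 5 mm.
- lever (a joint): Clamp lever, vertical hinge at lever_pivot. 0: open, pointing along the board's -x; grows anticlockwise seen from above; 1.571: clamped, pointing along the board's -y over a thin steel strip inlaid in the deck; stop at 1.80, tighter than needed. Starts at 0 to 0.2. Stays where left; resists with 0.2 to 0.45 N m.
- lever_pivot (a point): Point on the lever's axis at deck height: 62 mm to -y of the board's origin, 20 mm above the worktop.
- lever_knob (a point): Middle of the upright black round knob at the lever's end, 22 mm across, from 61 to 95 mm above the worktop (this point at 78 mm), 62 mm from the lever's axis. The knob is fixed on the lever and can be pinched from above or pushed.
- jar_seat (a point): Point on the deck (20 mm above the worktop) where the jar's axis comes to stand when clamped: 45 mm to +y of the board's origin.
- jaw_pad: Sprung rubber face of the sliding jaw, 50 mm wide, 38 mm high. Lever clamped: it presses the jar into the V with about 25 N (5 N per mm of squeeze).
- jar: Loose round glass jar of hazelnuts, about 0.4 kg: body 68 mm across, 64 mm tall, neck 45 mm, mouth 94 mm above its underside. Origin: centre of its underside; z up. Starts on the deck between the open jaws, up to 3 mm from the seat, at any yaw. Unclamped, it turns with its cap.
- jar_mouth (a point): Centre of the jar's mouth (top of the neck), 94 mm above its underside.
- cap: Loose ribbed aluminium cap, 60 mm across, 18 mm high, 0.08 kg; origin: centre of its lower edge, z up. Closed: 79.5 mm above the jar's origin, x axes aligned. 3 lugs under 3 thread ramps; tight, 0.2 to 0.4 N m. Turned anticlockwise (from above) on the jar it rises up to 4 mm; lugs lift out only at 76 to 101 degrees, then meet the next ramp and turn no farther unless lifted.
- spice_tall: spice jar with a red lid, 45 mm across, 108 mm tall, loose, standing behind the clamp board
- spice_short: spice jar with a red lid, 44 mm across, 98 mm tall, heavy, beside the taller one
- tumbler: patterned drinking glass, 61 mm across, 124 mm tall, heavy, behind the board
- lemon: lemon, 78x55x56 mm, loose, behind and to the right of the lever
- teaspoon: teaspoon, 133 mm long, 13 mm high, loose, lying in front of the board

How it is judged:
On the way, in this order (a step that is already met when the one before it is completed fails the run):
1. the clamp lever lies over its mark (a quarter turn, within 0.2 rad) and the jaw presses the jar with more than 12 N (value of joint lever between 1.37 and 1.77 rad and contact force between jaw_pad and jar above 12 N), for 0.3 s.
2. the cap has been turned more than 60 degrees on the braced jar, not yet lifted above the mouth (all of step 1 and angle between the x axis of cap and the x axis of jar, either way round above 1.05 rad and z of cap in the frame of jar_mouth below 0 m), for 0.1 s.
At the end, for the whole second after the job is handed in: Cap held at rest by the gripper, lower edge 5-45 mm above the mouth, within 15 mm of its axis, level within 0.2 rad, not touching the jar; jar upright on the deck within 8 mm of its seat, lever within 0.2 rad of its mark, jaw pressing over 12 N (all of step 1 and z of cap in the frame of jar_mouth between 0.005 and 0.045 m and horizontal distance between cap and jar_mouth below 0.015 m and angle between cap's own z axis and vertical below 0.2 rad and linear speed of cap below 0.03 m/s and contact force between the fingers and cap above 3 N and contact force between cap and jar below 0.2 N and z of jar in the frame of jar_seat below 0.004 m and horizontal distance between jar and jar_seat below 0.008 m and angle between jar's own z axis and vertical below 0.06 rad); the arm keeps its last pose, push and grip.
It fails at once if the jar is lifted off the deck by more than 8 mm or tipped (z of jar in the frame of jar_seat above 0.008 m or angle between jar's own z axis and vertical above 0.15 rad).
It fails at once if a bystander (tall spice jar, lemon, teaspoon) is moved more than 30 mm (distance of any of spice_tall, lemon, teaspoon from where it was at the start of the episode above 0.03 m).
It also fails if it takes over 48 s, if anything falls off the work surface, if the arm or the gripper's body presses on something with over 40 N, if the wrist force passes 120 N, or if a joint passes its speed limit or range.

ROBOT

A 6-joint arm with a two-finger parallel gripper is mounted at the origin on a cart in front of the work surface, level with it; the furniture and walls round the work are solid. World frame = base frame: x ahead of the robot, y to its left, z up, the work surface at z = 0. Lengths are in m, angles in rad, forces in N, time in s.
With the tool pointing down it reaches from about 0.35 to 0.8 m from the base axis. Payload 7.3 kg.
Tool frame: the origin (TCP) lies on the centre line of the jaws, within the pads' length; the fingertips stand 11 mm ahead of it and the grasp point (between the pads) lies 8 mm behind it; z points along the fingers, y is the line along which they close (so a half turn about z gives the same grasp; the last joint's range is limited). The gripper opens to 85 mm and grips with 20 to 120 N. Pads are 22 mm wide; open, the fingers measure 114 mm over their backs; the gripper's body (76 mm by 85 mm) begins 54 mm behind the grasp point. The pads swing forward as they close: fully open they stand 13 mm farther back than shut.
Start: joints at [1.204, 0.342, 1.524, -0, 1.275, -0.146], TCP at [0.115, 0.512, 0.242] pointing down, gripper open.
Joint ranges: [-2.53, 2.53], [-0.77, 2.02], [0.04, 2.7], [-1, 4.14], [0.28, 2.66], [-3.11, 3.11]. Speed limits (rad/s): [2.57, 2.57, 3.14, 3.14, 3.14, 3.14].

INTERFACE

Orientations are given as a unit quaternion [x, y, z, w].
In Python, from workcell import reach, move_straight, movej, command_gripper, hold, solve_ik, read_state, get_image, camera_model, PlanningError, finish_job, search_frame, masks_of gives the robot as it stands. Calls block until the motion is done:
- reach(position, orientation): joint-space move of the TCP to a pose.
- move_straight(position, orientation=None, speed=0.15, max_force=None): straight line of the TCP; orientation=None keeps the orientation; speed is the mean speed in m/s. With max_force (N) it stops when the force on the tool has changed by that much, and returns True; else False.
- movej(angles): joint-space move.
- command_gripper(opening, force=None): finger opening in m; force is the grip in N (None keeps the last); returns when the fingers have stopped.
- hold(seconds).
- solve_ik(position, orientation): joint angles nearest the present ones, or None.
- read_state(): the state.
- get_image(name): name is "scene" or "top" or "wrist"; returns (picture, depth): 384x512x3 uint8, red, green, blue; 384x512 float32, m along the optical axis (not along the pixel's ray), 0 where there is no reading.
- camera_model(name): a dict with "K" (3x3 intrinsics, pixels), "R" (3x3) and "t" (3): a world point X has camera coordinates R X + t; the wrist camera has in their place "tool_from_camera" (4x4, takes a point from camera to tool coordinates, whose origin is the TCP and whose axes are the flange's). Camera axes: x right, y down, z forward; pixel columns grow to the right and rows downward; lengths in m; the calibration is good to about 2 mm. A picture is of the moment at which its call begins: read the wrist's pose just before it. camera_model takes no time and is no camera call.
A pose or a line that the arm cannot do raises PlanningError and nothing moves.
- finish_job(): hands the job in; it is judged then, once.
Trained networks look in the newest picture that a camera, given by its name, has taken for a name from the list of things; names that differ only in an ending like _2 or _b are one class to them, and where a whole thing is asked for, a point or a joint stands for the part that bears it (a point fixed in the world has none). Each returns a list of dicts, best first, with "confidence" (0 to 1); they miss things now and then, are a little off and sometimes report something else, mostly with a low value. They report only what shows in the picture. A call takes as long as a camera call.
- search_frame(name, camera): "rect" ([left, top, right, bottom] in pixels, round what is visible of it).
- masks_of(name, camera): "mask" (384x512 bool, what is visible of it) and "rect" ([left, top, right, bottom] in pixels, round what is visible of it).
The state is a dict: "time_s": time; "joint_positions": joint angles; "dq": joint speeds; "tau": joint torques, N m; "eef_pos": TCP position; "eef_rot": TCP orientation; "contact_force": force on the tool from outside, world axes, zero at the start; "torque": the same for the moment, N m; "grip_width": finger opening in m; "grip_force": force on a finger pad.
Only numpy, scipy, OpenCV 4.12 (cv2) and the standard library are available. Lean on these libraries where they do the work, as an engineer would, in place of code of your own. Each camera call takes 0.05 s, during which the arm holds its last target. There are 200 camera calls.

## Working session

There is one attempt and no reset: what is moved stays moved. The work goes in short steps, each a Python script; the robot and the scene stay as the last script left them, time stands still between calls to the robot, and variables do not carry over. Pictures are saved under pics/ and viewed, at most 10 in all, crops included, and the job is handed in when it is done.

```bash
mkdir -p pics; cat > h.py <<'E'
from workcell import *
import numpy as np, cv2
def pts(cam, depth, mask):
    m=camera_model(cam); K=np.array(m["K"]); v,u=np.nonzero(mask&(depth>0)); d=depth[v,u]
    P=np.stack([(u-K[0,2])*d/K[0,0],(v-K[1,2])*d/K[1,1],d],1)
    return (P-np.array(m["t"]))@np.array(m["R"])
E
python3 - <<'E'
from h import *
ims=[]
for c in("top","scene"):
    im,d=get_image(c); ims.append(im); np.save(f"{c}.npy",d)
    for n in("cap","jar","lever","lever_knob","clamp_board","lemon","teaspoon","spice_tall","spice_short","tumbler"):
        for r in masks_of(n,c)[:2]:
            p=pts(c,d,r["mask"]); 
            if len(p): print(c,n,round(r["confidence"],2),np.round(r["rect"]),np.round(np.median(p,0),3),np.round(np.percentile(p,2,0),3),np.round(np.percentile(p,98,0),3))
    cv2.imwrite(f"pics/{c}.png",im[...,::-1])
s=read_state();print(s["time_s"],s["eef_pos"],s["eef_rot"],s["contact_force"])
E
```

```text
top cap 0.81 [214. 217. 242. 238.] [ 0.506 -0.092  0.118] [ 0.479 -0.119  0.114] [ 0.533 -0.065  0.121]
top clamp_board 0.84 [192. 185. 311. 271.] [ 0.51  -0.155  0.02 ] [ 0.423 -0.275  0.014] [ 0.602 -0.017  0.067]
top lemon 0.76 [294. 160. 317. 185.] [ 0.646 -0.286  0.046] [ 0.618 -0.32  -0.001] [ 0.681 -0.262  0.056]
top lemon 0.27 [224. 225. 244. 244.] [ 0.483 -0.115  0.086] [ 0.472 -0.126  0.038] [ 0.508 -0.085  0.09 ]
top teaspoon 0.75 [217. 274. 268. 287.] [ 0.379 -0.087  0.005] [ 0.364 -0.178  0.   ] [ 0.388 -0.062  0.012]
top spice_tall 0.62 [192. 160. 215. 191.] [ 0.629 -0.031  0.106] [ 0.613 -0.049  0.   ] [ 0.671 -0.007  0.11 ]
top spice_tall 0.17 [214. 215. 242. 240.] [ 0.504 -0.092  0.118] [ 0.479 -0.119  0.114] [ 0.531 -0.066  0.121]
top spice_short 0.93 [216. 160. 237. 184.] [ 0.635 -0.087  0.097] [ 0.62  -0.107  0.009] [ 0.66  -0.065  0.101]
top tumbler 0.94 [246. 142. 268. 177.] [ 0.661 -0.16   0.122] [ 0.644 -0.188  0.   ] [ 0.698 -0.135  0.126]
scene cap 0.79 [245. 208. 285. 247.] [ 0.504 -0.087  0.117] [ 0.478 -0.117  0.103] [ 0.532 -0.063  0.12 ]
scene jar 0.91 
[... 420 characters left out ...]
scene clamp_board 0.63 [204. 164. 342. 309.] [ 0.494 -0.129  0.02 ] [ 0.422 -0.274  0.008] [ 0.602 -0.008  0.073]
scene teaspoon 0.75 [314. 254. 343. 307.] [ 0.381 -0.092  0.005] [ 0.368 -0.179 -0.   ] [ 0.39  -0.061  0.013]
scene spice_tall 0.91 [176. 204. 205. 256.] [ 0.625 -0.018  0.087] [ 0.614 -0.045  0.004] [ 0.654 -0.003  0.109]
scene spice_short 0.56 [190. 187. 219. 230.] [ 0.632 -0.077  0.083] [ 0.621 -0.103  0.007] [ 0.661 -0.063  0.1  ]
scene tumbler 0.61 [200. 138. 233. 203.] [ 0.66  -0.148  0.1  ] [ 0.646 -0.184  0.005] [ 0.697 -0.131  0.125]
1.1 [0.11495022 0.51229784 0.24234665] [1.10168342e-01 9.93912939e-01 7.29307157e-05 1.11553284e-05] [-0.00989183 -1.19289276 -0.62167273]
```

```bash
python3 - <<'E'
from h import *
a=cv2.imread("pics/top.png")[130:300,170:340]; cv2.imwrite("pics/topc.png",cv2.resize(a,(600,600),interpolation=cv2.INTER_CUBIC))
d=np.load("top.npy"); K=camera_model("top"); print(K)
P=pts("top",d,d>0)
# deck points: yaw via min area rect
k=(P[:,2]>.012)&(P[:,2]<.08)&(P[:,0]>.40)&(P[:,0]<.62)&(P[:,1]>-.30)&(P[:,1]<.02)
k2=(P[:,2]>.013)&(P[:,2]<.028)&(P[:,0]>.40)&(P[:,0]<.61)&(P[:,1]>-.29)&(P[:,1]<.02)
print(cv2.minAreaRect(P[k][:,:2].astype(np.float32)),cv2.minAreaRect(P[k2][:,:2].astype(np.float32)))
k=(P[:,2]>.088)&(P[:,2]<.1)&(P[:,0]>.40)&(P[:,0]<.6)&(P[:,1]<-.13)&(P[:,1]>-.26)
print("knob",P[k].mean(0),P[k].min(0),P[k].max(0))
k=(P[:,2]>.112)&(P[:,2]<.125)&(P[:,0]>.46)&(P[:,0]<.56)&(P[:,1]<-.05)&(P[:,1]>-.14)
print("cap",cv2.minEnclosingCircle(P[k][:,:2].astype(np.float32)),P[k].mean(0))
E
```

```text
{'K': array([[365.67745989,   0.        , 257.42288786],
       [  0.        , 365.67745989, 193.12425242],
       [  0.        ,   0.        ,   1.        ]]), 'R': array([[-0.00406757, -0.99996128,  0.00780398],
       [-0.98739472,  0.0027814 , -0.15825276],
       [ 0.15822492, -0.00834931, -0.9873678 ]]), 't': array([-0.15938972,  0.593236  ,  0.86428149])}
((0.515771210193634, -0.14777851104736328), (0.20869874954223633, 0.2930123507976532), 0.1133173480629921) ((0.5141048431396484, -0.1443539559841156), (0.17014247179031372, 0.27030235528945923), 8.578041076660156)
knob [ 0.4616224  -0.21136121  0.09412433] [ 0.45207269 -0.22237483  0.08920136] [ 0.47045695 -0.20127812  0.09780615]
cap ((0.5058491826057434, -0.09235581755638123), 0.030586646869778633) [ 0.50531555 -0.09257507  0.11794768]
```

View pics/topc.png

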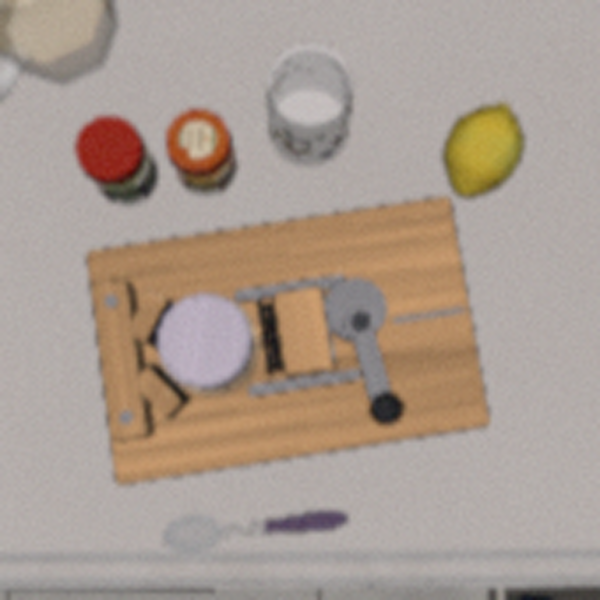

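The top view shows the board turned about +8.6° (right end farther away), with the cap at (205,340) in the crop, the knob at (387,407) and the steel mark at (430,315). The fitted geometry agrees: knob to pivot is 62 mm and the lever is at about 0.1 rad. Next I'll check the IK for the plan.

```bash
cat >> h.py <<'E'
th=np.deg2rad(8.578); yh=np.array([-np.sin(th),np.cos(th)])
org=np.array([.5141,-.14435])+.01*yh; piv=org-.062*yh; seat=org+.045*yh
def q(phi):
    a=(phi+np.pi/2)/2; return [np.cos(a),np.sin(a),0,0]
def knob(l,r=.062):
    b=th+np.pi+l; return piv+r*np.array([np.cos(b),np.sin(b)])
def lphi(l,k=0): return th+1.5*np.pi+l-k*np.pi
E
python3 - <<'E'
from h import *
print(piv,seat,knob(.1))
f=lambda j:None if j is None else np.round(j,2)
for k in(0,1,2):
  for l in(.1,.8,1.58): print(k,l,f(solve_ik([*knob(l),.075],q(lphi(l,k)))))
for p in np.arange(-3.14,3.2,.4): print(round(p,2),f(solve_ik([*seat,.095],q(p))))
E
```

```text
[ 0.5218561  -0.19576831] [ 0.50589644 -0.08996525] [ 0.46177915 -0.2110902 ]
0 0.1 [-0.58  0.51  1.78 -0.    0.85  0.74]
0 0.8 [-0.61  0.57  1.68 -0.    0.9   0.01]
0 1.58 [-0.58  0.63  1.54 -0.    0.97 -0.74]
1 0.1 [-0.58  0.51  1.78 -0.    0.85 -2.4 ]
1 0.8 None
1 1.58 [-0.58  0.63  1.54 -0.    0.97  2.4 ]
2 0.1 [-0.58  0.51  1.78 -0.    0.85  0.74]
2 0.8 [-0.61  0.57  1.68 -0.    0.9   0.01]
2 1.58 [-0.58  0.63  1.54 -0.    0.97 -0.74]
-3.14 [-0.33  0.49  1.75 -0.    0.9   2.81]
-2.74 [-0.33  0.49  1.75 -0.    0.9   2.41]
-2.34 [-0.33  0.49  1.75 -0.    0.9   2.01]
-1.94 [-0.33  0.49  1.75 -0.    0.9   1.61]
-1.54 [-0.33  0.49  1.75 -0.    0.9   1.21]
-1.14 [-0.33  0.49  1.75 -0.    0.9   0.81]
-0.74 [-0.33  0.49  1.75 -0.    0.9   0.41]
-0.34 [-0.33  0.49  1.75 -0.    0.9   0.01]
0.06 [-0.33  0.49  1.75 -0.    0.9  -0.39]
0.46 [-0.33  0.49  1.75 -0.    0.9  -0.79]
0.86 [-0.33  0.49  1.75 -0.    0.9  -1.19]
1.26 [-0.33  0.49  1.75 -0.    0.9  -1.59]
1.66 [-0.33  0.49  1.75 -0.    0.9  -1.99]
2.06 [-0.33  0.49  1.75 -0.    0.9  -2.39]
2.46 [-0.33  0.49  1.75 -0.    0.9  -2.79]
2.86 [-0.33  0.49  1.75 -0.    0.9   3.1 ]
```

```bash
python3 - <<'E'
from h import *
l0=.10
command_gripper(.05)
reach([*knob(l0),.20],q(lphi(l0)))
print(move_straight([*knob(l0),.074],q(lphi(l0)),speed=.15,max_force=10))
command_gripper(.0,40)
s=read_state();print(s["time_s"],s["grip_width"],s["grip_force"],s["contact_force"],s["eef_pos"])
for l in np.linspace(l0,1.58,9)[1:]:
    move_straight([*knob(l),.074],q(lphi(l)),speed=.08)
    s=read_state();print(round(l,2),round(s["time_s"],2),np.round(s["contact_force"],1),np.round(s["eef_pos"]-[*knob(l),.074],4))
im,d=get_image("top")
P=pts("top",d,d>0)
k=(P[:,2]>.112)&(P[:,2]<.125)&(P[:,0]>.46)&(P[:,0]<.56)&(P[:,1]<-.05)&(P[:,1]>-.14)
print("cap",cv2.minEnclosingCircle(P[k][:,:2].astype(np.float32)),P[k].mean(0))
a=im[170:290,180:340,::-1]; cv2.imwrite("pics/lev.png",cv2.resize(a,(800,600),interpolation=cv2.INTER_CUBIC))
E
```

```text
False
5.7167 0.020771175482497996 39.007131457328796 [-1.49383268 -1.44650693  6.47682934] [ 0.46230785 -0.21168617  0.07501712]
0.29 6.05 [-0.6 -3.9  5.9] [ 0.0007 -0.001   0.001 ]
0.47 6.38 [-0.4 -4.3  6.8] [ 0.0006 -0.001   0.001 ]
0.65 6.72 [-2.4 -1.6  9.7] [0.     0.0001 0.001 ]
0.84 7.05 [-3.8 -2.   8.7] [-0.0001 -0.0001  0.001 ]
1.03 7.38 [-3.5 -2.8  8.5] [-0.0002 -0.0003  0.001 ]
1.21 7.72 [-3.8 -3.3  9.3] [-0.0003 -0.0005  0.001 ]
1.4 8.05 [-4.4 -4.8  8.2] [-0.0002 -0.0007  0.001 ]
1.58 8.38 [-3.  -5.6  7.8] [-0.0002 -0.001   0.001 ]
cap ((0.5054333806037903, -0.09002798795700073), 0.030495034530758858) [ 0.5050345  -0.09034886  0.11793559]
```

View pics/lev.png

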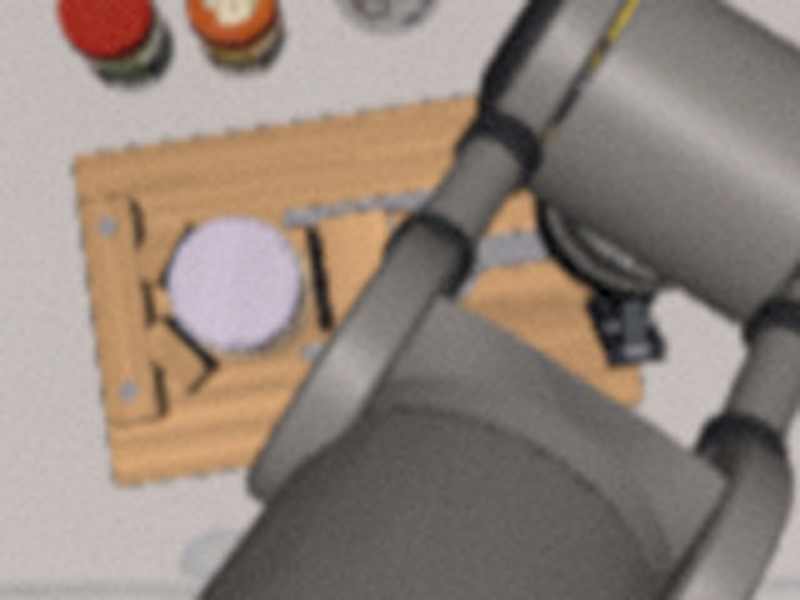

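The lever now points along the mark and the jaw pad, at (318,275) in the crop, is against the jar. The cap has settled at the seat. I'll release the knob and grip the cap.

```bash
python3 - <<'E'
from h import *
p=knob(1.58); f0=-1.0; c=[.5055,-.0901]
command_gripper(.045); move_straight([*p,.18],speed=.2)
im,d=get_image("scene")
command_gripper(.085)
reach([*c,.18],q(f0))
print(move_straight([*c,.095],q(f0),speed=.12,max_force=8))
im,d=get_image("scene")
s=read_state();print(s["time_s"],s["grip_width"],np.round(s["contact_force"],1),np.round(s["eef_pos"],4))
command_gripper(.05,80)
s=read_state();print(s["time_s"],s["grip_width"],s["grip_force"],np.round(s["contact_force"],1),s["torque"],np.round(s["eef_pos"],4))
im,d=get_image("scene")
a=im[150:300,190:390,::-1]; cv2.imwrite("pics/grip.png",cv2.resize(a,(800,600),interpolation=cv2.INTER_CUBIC))
E
```

```text
False
12.1833 0.08501355391558078 [-0.3  0.5  0. ] [ 0.5061 -0.0903  0.0958]
12.5417 0.05875317643332305 84.18932610657066 [-1.6 -0.6  4.4] [-0.0666788   0.09215739  0.00871287] [ 0.5062 -0.0904  0.0962]
```

View pics/grip.png

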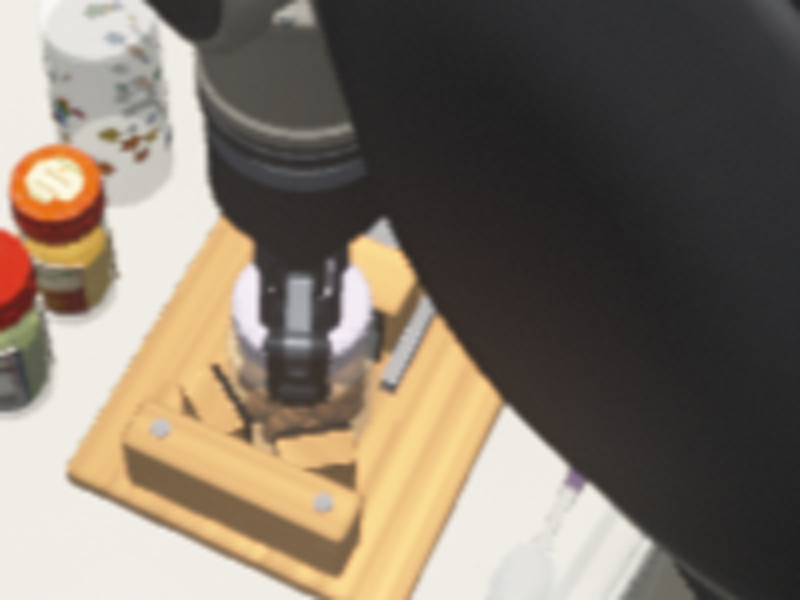

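The pads are on the cap sides at about (300,360), with a cap-sized width (58.8 mm) and little side force. Now the turn.

```bash
python3 - <<'E'
from h import *
f0=-1.0; c=[.5055,-.0901]
for a in range(10,91,10):
    if a==90: a=86
    movej(solve_ik([*c,.0953+.004*a/90],q(f0+np.deg2rad(a))))
    s=read_state();print(a,round(s["time_s"],2),np.round(s["contact_force"],1),np.round(s["torque"],2),np.round(s["eef_pos"],4),round(s["grip_width"],4),round(s["joint_positions"][5],2))
hold(.3)
E
```

```text
10 12.88 [-1.3 -0.9  4.4] [-0.23  0.05  0.2 ] [ 0.506  -0.0904  0.0964] 0.0585 0.5
20 13.18 [ 0.6 -3.1  4.8] [-0.51 -0.11  0.25] [ 0.5061 -0.0906  0.0967] 0.0584 0.33
30 13.47 [ 1.6 -3.1  5.1] [-0.63 -0.28  0.18] [ 0.5063 -0.0905  0.0971] 0.059 0.16
40 13.76 [ 2.5 -2.9  3.7] [-0.4  -0.47  0.16] [ 0.5061 -0.0902  0.0972] 0.0586 -0.02
50 14.05 [ 4.  -4.1  0.8] [-0.54 -0.55  0.14] [ 0.506  -0.0904  0.0974] 0.0587 -0.19
60 14.34 [ 4.3 -4.6 -0.1] [-0.73 -0.6   0.1 ] [ 0.5061 -0.0905  0.0977] 0.0587 -0.37
70 14.63 [ 4.3 -3.4 -1. ] [-0.53 -0.67  0.07] [ 0.5059 -0.0902  0.0981] 0.0585 -0.54
80 14.93 [ 3.7 -3.6 -2.1] [-0.62 -0.63  0.02] [ 0.506  -0.0903  0.0986] 0.0589 -0.71
86 15.18 [ 4.9 -3.5 -0.9] [-0.7  -0.67  0.09] [ 0.5061 -0.0904  0.0989] 0.0587 -0.82
```

The torque peaked at 0.25 N m as the threads broke free, then decayed, so the cap is turning on the braced jar. I'll lift gently with a force guard.

```bash
python3 - <<'E'
from h import *
c=[.5055,-.0901]
r=move_straight([*c,.107],speed=.03,max_force=8)
s=read_state();print(r,s["time_s"],np.round(s["contact_force"],1),np.round(s["torque"],2),np.round(s["eef_pos"],4))
if not r:
    r=move_straight([*c,.130],speed=.04,max_force=8); hold(.5)
    s=read_state();print(r,s["time_s"],np.round(s["contact_force"],1),np.round(s["torque"],2),np.round(s["eef_pos"],4),s["grip_width"],s["grip_force"])
im,d=get_image("scene")
a=im[150:300,190:390,::-1]; cv2.imwrite("pics/lift.png",cv2.resize(a,(800,600),interpolation=cv2.INTER_CUBIC))
for n in("cap","jar"):
    for r in masks_of(n,"scene")[:1]:
        p=pts("scene",d,r["mask"]); print(n,r["confidence"],np.percentile(p,[5,50,95],axis=0).round(3))
E
```

```text
False 15.8917 [ 1.7 -3.5  0.9] [-0.43 -0.26  0.01] [ 0.5052 -0.0899  0.1067]
False 17.1167 [-0.9  0.3 -0.5] [0.01 0.01 0.05] [ 0.5055 -0.0901  0.1299] 0.058606353574141776 87.90527505800128
jar 0.76 [[ 0.474 -0.1    0.045]
 [ 0.492 -0.069  0.088]
 [ 0.526 -0.056  0.11 ]]
```

View pics/lift.png

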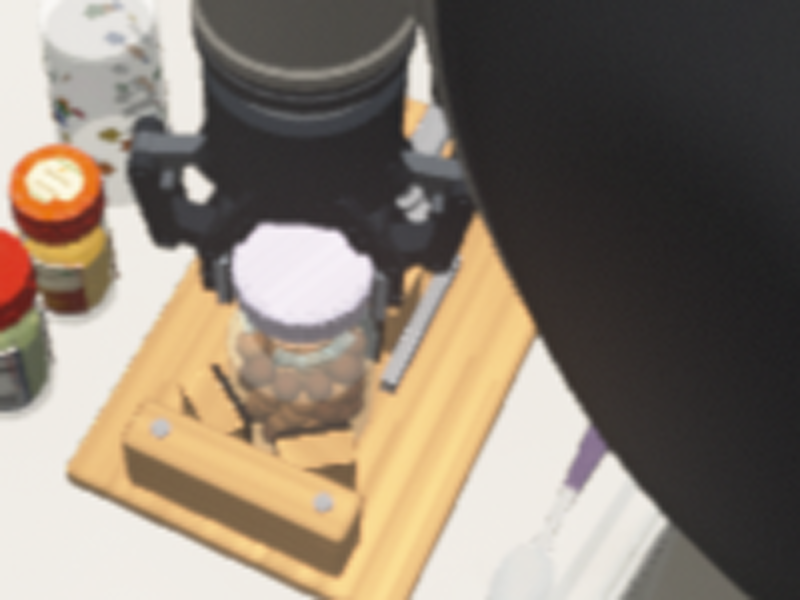

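The cap, at (300,270) in the crop, is clear of the jar. The jar stands upright in the jaws with its open neck showing at (310,345). One depth check before handing in.

```bash
python3 - <<'E'
from h import *
im,d=get_image("scene"); m=np.zeros(d.shape,bool); m[213:222,258:274]=1
z=np.median(pts("scene",d,m)[:,2]); print(z)
if .138<z<.168: print(finish_job())
E
```

```text
0.15143270854087998
the job is handed in; nothing more can be done
None
```

The job is handed in: the jar is clamped and upright with the lever on its mark. The unscrewed cap is held level about 2 cm above the mouth (cap top measured at 151 mm); I don't have the judge's verdict.

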